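# Sweep loose vial caps into the dustpan

### The job

Clear the bench: with the closed fingers, gently sweep the three loose white vial caps along the bench, over the rubber lip and into the steel dustpan, so that all three lie inside on the pan's floor, wholly behind the ridge of the lip. Only push the caps, do not pinch, press down on or pick up any of them, and leave the filled vials and the small beaker that stand among them, and everything else on the bench, standing where they are.

Things in the scene. Friction and masses are not known exactly. Their poses are not given: they have to be found in the camera images.
- pan: steel dustpan lying on the bench, fixed by its grip pads, mouth towards the caps. Origin: middle of the lip edge, on the bench; x points level into the pan, y along the lip, z up. Inside width 240 mm (y -120 to 120). The rubber lip ramps from the bench at x = 0 to a 5 mm high ridge at x = 35 mm, then drops to the floor, 2 mm above the bench, which runs to the back wall at x = 190 mm.
- pan_in (a point): a point on the dustpan's floor, 72 mm in from the lip edge, midway across, 2 mm above the bench. The side walls beside it are flat and 3 mm thick; their tops rise from 15 mm above the bench at the lip to 45 mm at the back wall. The handle runs on behind the back wall to 341 mm from the lip, up to 60 mm high.
- cap1: white plastic screw cap, a plain ribbed disc 30 mm in diameter and 15 mm high, about 11 to 17 g, lying flat on the bench, loose; slides when pushed at its side. Origin at the centre of its underside, z up.
- cap2: white plastic screw cap, a plain ribbed disc 30 mm in diameter and 15 mm high, about 11 to 17 g, lying flat on the bench, loose; slides when pushed at its side. Origin at the centre of its underside, z up.
- cap3: white plastic screw cap, a plain ribbed disc 30 mm in diameter and 15 mm high, about 11 to 17 g, lying flat on the bench, loose; slides when pushed at its side. Origin at the centre of its underside, z up.
- vial1: capped 30 ml glass sample vial, filled, standing upright and loose on the bench: 34 mm in diameter, 65 mm high with its white 30 mm cap, about 50 g. To be left alone. Origin at the centre of its underside.
- vial2: capped 30 ml glass sample vial, filled, standing upright and loose on the bench: 34 mm in diameter, 65 mm high with its white 30 mm cap, about 50 g. To be left alone. Origin at the centre of its underside.
- beaker: small empty 50 ml glass beaker standing upright and loose on the bench: at most 42 mm in diameter, 60 mm high, about 50 g. To be left alone. Origin at the centre of its underside.
- tipbox: closed purple box of pipette tips, 85 x 122 x 66 mm high, loose, on the robot's right. To be left alone. Origin at the centre of its underside, long side along its y axis.
- petri: glass petri dish with its lid on, lying flat, 92 mm in diameter, 20 mm high, loose, on the robot's right. To be left alone. Origin at the centre of its underside.

How it is judged (in metres and radians):
At the end, for the whole second after the job is handed in: All three caps lie at rest in the dustpan: centres more than 42 mm behind the lip edge (ridge at 35 mm), in front of the back wall, between the side walls and no higher than 34 mm above the bench; both vials and the small beaker stand upright within 15 mm of where they began (x of cap1 in the frame of pan between 0.042 and 0.19 m and y of cap1 in the frame of pan between -0.12 and 0.12 m and z of each of cap1, cap2, cap3 in the frame of pan below 0.034 m and linear speed of each of cap1, cap2, cap3 below 0.02 m/s and x of cap2 in the frame of pan between 0.042 and 0.19 m and y of cap2 in the frame of pan between -0.12 and 0.12 m and x of cap3 in the frame of pan between 0.042 and 0.19 m and y of cap3 in the frame of pan between -0.12 and 0.12 m and distance of each of vial1, vial2, beaker from where it was at the start of the episode below 0.015 m and angle between each of vial1, vial2, beaker's own z axis and vertical below 0.15 rad); the robot touches nothing.
It fails at once if a cap is lifted off the bench (its underside more than 35 mm up) instead of being swept (height (world z) of any of cap1, cap2, cap3 above 0.035 m).
It fails at once if a cap is pinched, pressed down or jammed: the fingers bear on it with more than 5 N (contact force between the fingers and cap1 above 5 N or contact force between the fingers and cap2 above 5 N or contact force between the fingers and cap3 above 5 N).
It fails at once if a standing vial or the small beaker is shifted more than 15 mm, tipped or lifted (distance of any of vial1, vial2, beaker from where it was at the start of the episode above 0.015 m or angle between any of vial1, vial2, beaker's own z axis and vertical above 0.25 rad).
It fails at once if the tip box or the petri dish is shifted more than 20 mm (distance of any of tipbox, petri from where it was at the start of the episode above 0.02 m).
It also fails if it takes over 64 s, if anything falls off the work surface, if the arm or the gripper's body presses on something with over 40 N, if the wrist force passes 120 N, or if a joint passes its speed limit or range.

### The arm

A 6-joint arm with a two-finger parallel gripper is mounted at the origin on the work surface. World frame = base frame: x ahead of the robot, y to its left, z up, the work surface at z = 0. Lengths are in m, angles in degrees, forces in N, time in s.
With the tool pointing down it reaches from about 0.4 to 0.825 m from the base axis. Payload 7 kg.
Tool frame: the origin (TCP) lies at the centre of the arm's flange, where the gripper is bolted on; the fingertips stand 178 mm ahead of it and the grasp point (between the pads) lies 159 mm ahead of it; z points along the fingers, y is the line along which they close (so a half turn about z gives the same grasp; the last joint's range is limited). The gripper opens to 88 mm and grips with 3 to 60 N. Pads are 19 mm wide; open, the fingers measure 130 mm over their backs; the gripper's body (78 mm by 193 mm) begins 47 mm behind the grasp point.
Start: joints at [-58.952, 20.546, 0.682, 0, -70.136, -16.507], TCP at [0.169, -0.653, 0.405] pointing down, gripper open.
Joint ranges: [-176.03, 176.03], [-82.01, 121.73], [-58.28, 71.71], [-173.87, 95.51], [-174.79, -0.11], [-173.66, 173.66]. Speed limits (degrees/s): [136.94, 136.94, 172.46, 180, 180, 180].

### API

Orientations are given as [roll, pitch, yaw] about the fixed x, y, z axes, in that order (R = Rz(yaw) Ry(pitch) Rx(roll)).
In Python, from plant import telemetry, snapshot, workorder, nets gives the robot as it stands.
- The arm moves only by the shell command python3 -m creep 'ROWS'. ROWS is JSON, a list that holds one entry, the list of rows, each a list of 5 numbers: the shift along the tool's x, y, z normalised to -1 to 1, where 1 is 0.2 m, then the turn about the tool's z normalised to -1 to 1, where 1 is pi/2 rad, then the opening, from 0 (shut) to 1 (fully open). In form: [[[x, y, z, spin, hand], ...]]. A call has 1 to 8 rows; each row shifts and turns the commanded pose from where the row before left it, along the tool's axes as they then stand; what a row does not reach is not made up. A row lasts 1/12 s, in which the tool goes at most 41.7 mm and 7.16 degrees, less where a joint would pass 70% of its speed; a pose out of reach is approached as far as the arm can. A call with a number of a shift or a turn outside -1 to 1 is refused whole. A call with a gripper value outside its range is refused whole. The fingers move at their own pace and stop on an object; the grip force is fixed at half the most. Time passes only in rows, so rows that do not move let the fingers close. It gives the time, the measured TCP pose, the force, the opening and the grip force at its end, in the units of the state.
- telemetry.get_obs(): the state, without advancing time (a new reading comes with each control period).
- snapshot(name): name is "scene" or "top" or "wrist"; returns a dict with "frame" (384x512x3 uint8, red, green, blue), "fx", "fy", "cx", "cy" (pixels), "rvec" (rotation vector, rad) and "tvec" (3), from world to camera coordinates, as OpenCV has them; the wrist camera has in their place "mount" (4x4, takes a point from camera to tool coordinates, whose origin is the TCP and whose axes are the flange's). Camera axes: x right, y down, z forward; pixel columns grow to the right and rows downward; lengths in m; the calibration is good to about 2 mm. A picture is of the moment at which its call begins: read the wrist's pose just before it. There is no depth.
- workorder.close_job(): hands the job in; it is judged then, once.
Trained networks look in a picture, given as the dict that the camera call returned (one of the last four; its "shot" number tells which), for a name from the list of things; names that differ only in an ending like _2 or _b are one class to them, and where a whole thing is asked for, a point or a joint stands for the part that bears it (a point fixed in the world has none). Each returns a list of dicts, best first, with "confidence" (0 to 1); they miss things now and then, are a little off and sometimes report something else, mostly with a low value. They report only what shows in the picture. A call takes as long as a camera call.
- nets.find_in(picture, query): "uv" ([column, row] in pixels, amid what is visible of it).
- nets.masks_of(picture, query): "region" (384x512 bool, what is visible of it) and "uv" ([column, row] in pixels, amid what is visible of it).
- nets.landmark_of(picture, query): "uv" ([column, row] in pixels: a listed point, or the origin of a listed thing).
The state is a dict: "clock": time; "joint_pos": joint angles; "qvel": joint speeds; "tau": joint torques, N m; "tool_pos": TCP position; "orientation": TCP orientation; "force": force on the tool from outside, world axes, zero at the start; "moment": the same for the moment, N m; "opening": finger opening in m; "gripper_force": force on a finger pad.
Only numpy, scipy, OpenCV 4.12 (cv2) and the standard library are available. Lean on these libraries where they do the work, as an engineer would, in place of code of your own. Each camera call takes 0.05 s, during which the arm holds its last target. There are 200 camera calls.

## Working session

There is one attempt and no reset: what is moved stays moved. The work goes in short steps, Python scripts to look and compute and a shell command to move; the robot and the scene stay as the last step left them, time stands still between calls to the robot, and variables do not carry over. Pictures are saved under pics/ and viewed, at most 10 in all, crops included, and the job is handed in when it is done.

```bash
mkdir -p pics
cat > h.py <<'E'
import numpy as np, cv2
from plant import telemetry, snapshot, workorder, nets
def ray(p,uv):
    K=np.array([[p['fx'],0,p['cx']],[0,p['fy'],p['cy']],[0,0,1]])
    R=cv2.Rodrigues(np.array(p['rvec'],float))[0]; t=np.array(p['tvec'],float).ravel()
    d=R.T@np.linalg.solve(K,[uv[0],uv[1],1]); return -R.T@t,d
def at(p,uv,z):
    o,d=ray(p,uv); return (o+d*(z-o[2])/d[2])[:2]
def tri(obs):
    A=np.zeros((3,3));b=np.zeros(3)
    for p,uv in obs:
        o,d=ray(p,uv); d=d/np.linalg.norm(d); M=np.eye(3)-np.outer(d,d); A+=M;b+=M@o
    return np.linalg.solve(A,b)
def proj(p,X): 
    return cv2.projectPoints(np.array(X,float).reshape(-1,3),np.array(p['rvec'],float),np.array(p['tvec'],float),np.array([[p['fx'],0,p['cx']],[0,p['fy'],p['cy']],[0,0,1]],float),None)[0][:,0]
E
cat > a.py <<'E'
from h import *
np.set_printoptions(precision=4,suppress=True)
o=telemetry.get_obs(); print(o['clock'],o['tool_pos'],o['orientation'],o['opening'])
for n in('top','scene'):
    p=snapshot(n); cv2.imwrite(f'pics/{n}0.png',cv2.cvtColor(p['frame'],cv2.COLOR_RGB2BGR))
    print(n,'cam',ray(p,(0,0))[0])
    for q in('cap1','vial1','beaker','tipbox','petri','pan','pan_in'):
        for r in nets.landmark_of(p,q): print(q,np.array(r['uv']),round(r['confidence'],2),at(p,r['uv'],0.002 if q=='pan_in' else 0))
E
python3 a.py
```

```text
0.0 [ 0.1694 -0.6532  0.4037] [ 179.9057   -0.0078 -165.4651] 0.08735017794297761
top cam [ 0.3578 -0.1094  1.017 ]
cap1 [263.3 207. ] 0.62 [ 0.4664 -0.1192]
cap1 [306.6 187.5] 0.59 [ 0.5189 -0.2388]
cap1 [270.6 174.3] 0.5 [ 0.5571 -0.1407]
vial1 [303.  146.3] 0.55 [ 0.6357 -0.2326]
vial1 [218.5 208.3] 0.52 [0.4642 0.0035]
beaker [224.1 153.9] 0.63 [ 0.6172 -0.0114]
tipbox [366.6 217.6] 0.66 [ 0.4345 -0.3974]
tipbox [271.4 173. ] 0.34 [ 0.5608 -0.143 ]
petri [362.2 168. ] 0.79 [ 0.5714 -0.3934]
pan [162.7 193.1] 0.73 [0.5082 0.1587]
pan [138.  191.3] 0.5 [0.5141 0.2279]
pan_in [136.1 188.7] 0.8 [0.5212 0.2328]
scene cam [ 1.2315 -0.1259  0.6723]
cap1 [186.2 215.3] 0.7 [ 0.5222 -0.247 ]
cap1 [240.3 197.7] 0.55 [ 0.4699 -0.1226]
cap1 [235.4 223.8] 0.48 [ 0.5567 -0.1361]
cap1 [293.4 242.6] 0.42 [ 0.621  -0.0147]
vial1 [185.3 249.5] 0.88 [ 0.6256 -0.2422]
vial1 [289.6 193.8] 0.8 [ 0.4636 -0.0042]
vial1 [114.7 234.7] 0.69 [ 0.573  -0.3977]
beaker [293.1 247.5] 0.72 [ 0.6347 -0.0171]
tipbox [123.9 194.8] 0.82 [ 0.4411 -0.4007]
petri [114.7 231.6] 0.89 [ 0.5636 -0.3995]
pan [362.4 207. ] 0.74 [0.521  0.1583]
pan_in [391.7 200.6] 0.67 [0.5058 0.2313]
pan_in [187.3 249.4] 0.51 [ 0.6274 -0.2378]
pan_in [236.9 222.9] 0.21 [ 0.5561 -0.1327]
```

```bash
cat > b.py <<'E'
from h import *
np.set_printoptions(precision=4,suppress=True)
P={n:snapshot(n) for n in('top','scene')}
# masks: refine caps by matching projected disc outlines
for n,p in P.items():
    for q in('cap1','vial1','beaker','pan'):
        for r in nets.masks_of(p,q):
            m=r['region'].astype(np.uint8); ys,xs=np.nonzero(m)
            print(n,q,round(r['confidence'],2),'uv',np.array(r['uv']),'box',xs.min(),xs.max(),ys.min(),ys.max(),'mean',xs.mean().round(1),ys.mean().round(1),at(p,(xs.mean(),ys.mean()),{'cap1':0.010,'pan':.01}.get(q,.04)))
a=P['top']['frame'][110:260,100:420]; a=cv2.resize(a,None,fx=2.5,fy=2.5,interpolation=cv2.INTER_CUBIC)
b=P['scene']['frame'][160:290,100:460]; b=cv2.resize(b,None,fx=2.2,fy=1.7,interpolation=cv2.INTER_CUBIC)[:, :800]
b=cv2.copyMakeBorder(b,0,0,0,800-b.shape[1],cv2.BORDER_CONSTANT)
cv2.imwrite('pics/both.png',cv2.cvtColor(np.vstack([a,b]),cv2.COLOR_RGB2BGR))
E
python3 b.py
```

```text
top cap1 0.64 uv [269.6 171.5] box 264 274 167 178 mean 268.8 172.5 [ 0.5604 -0.1354]
top cap1 0.44 uv [264.1 207.7] box 260 270 203 213 mean 265.1 208.2 [ 0.4621 -0.1239]
top cap1 0.43 uv [305.3 187.5] box 301 312 183 193 mean 306.3 188.2 [ 0.5154 -0.2367]
top vial1 0.58 uv [304.4 144.4] box 299 313 136 153 mean 306.1 144.3 [ 0.6302 -0.2361]
top vial1 0.51 uv [218.4 203. ] box 213 227 199 212 mean 219.9 205.4 [ 0.4677 -0.0047]
top beaker 0.61 uv [221.7 151.9] box 216 230 140 157 mean 223.6 148.7 [ 0.6215 -0.0139]
top pan 0.78 uv [120.6 196.4] box 31 166 146 242 mean 120.8 194.2 [0.505  0.2719]
scene cap1 0.72 uv [242.8 194.2] box 234 246 188 199 mean 239.6 193.6 [ 0.4665 -0.1238]
scene cap1 0.61 uv [235.6 221. ] box 229 242 217 230 mean 235.4 223.4 [ 0.5654 -0.136 ]
scene cap1 0.58 uv [184.9 211.5] box 185 195 206 217 mean 189.9 211.5 [ 0.5208 -0.2377]
scene vial1 0.84 uv [188.9 240.4] box 177 196 226 259 mean 186.0 242.5 [ 0.6433 -0.2351]
scene vial1 0.56 uv [290.1 186.6] box 284 298 171 201 mean 291.1 186.0 [ 0.4822 -0.0048]
scene beaker 0.82 uv [294.4 233.1] box 285 304 217 249 mean 293.9 232.1 [ 0.6287 -0.0168]
scene pan 0.72 uv [411.9 201.7] box 347 505 153 246 mean 412.4 200.0 [0.5156 0.2755]
```

View pics/both.png

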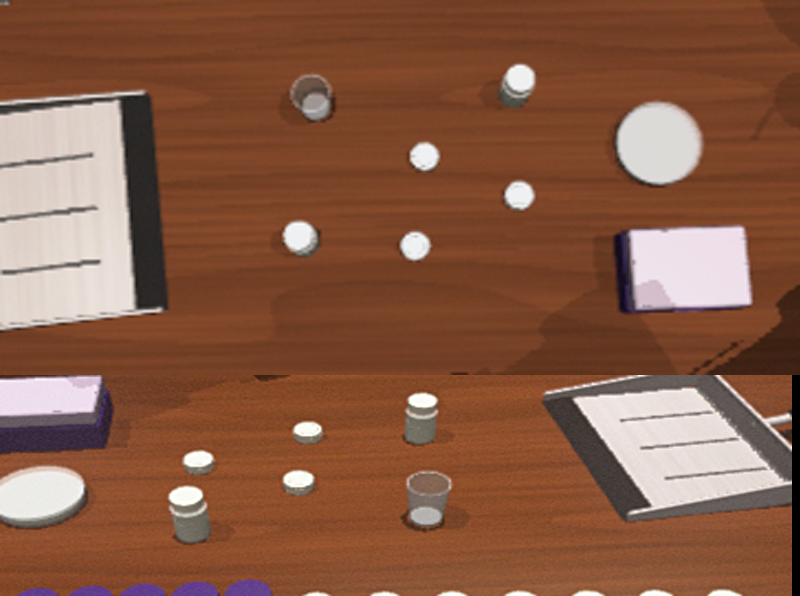

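The picture shows, in the top view's own pixels, three caps at about (269,172), (265,208) and (306,188). The vials are at (306,144) and (220,205), the beaker at (224,149), and the lip edge runs from (160,147) to (166,234). This agrees with the networks. I'll shut the fingers and turn the tool first.

```bash
cat > to.py <<'E'
import sys; from h import *
from scipy.spatial.transform import Rotation as R
o=telemetry.get_obs(); r=R.from_euler('xyz',o['orientation'],degrees=True)
print('t',round(o['clock'],2),'pos',np.round(o['tool_pos'],4),'rpy',np.round(o['orientation'],2),'q',np.round(o['joint_pos'],0),'open',round(o['opening'],4),'F',np.round(o['force'],1))
cur=np.array(o['tool_pos'])
for a in sys.argv[1:]:
    t=np.array([float(v) for v in a.split(',')]); d=r.inv().apply(t-cur)/0.2
    print(a,'tool shift (norm)',np.round(d,3),'mm',np.round(np.linalg.norm(d)*200,1)); cur=t
E
python3 - <<'E'
from h import *
p=snapshot('top')
# lip edge corner pixels -> world; pan axis
c1=at(p,(159.8,147),.012);c2=at(p,(166.2,234),.012); print(c1,c2,np.degrees(np.arctan2(*(c1-c2)[::-1]))+90,(c1+c2)/2)
E
python3 -m creep '[[[0,0,0,-0.078,0],[0,0,0,-0.078,0],[0,0,0,-0.078,0],[0,0,0,-0.078,0],[0,0,0,-0.078,0],[0,0,0,-0.078,0]]]'
python3 -m creep '[[[0,0,0,-0.078,0],[0,0,0,-0.078,0],[0,0,0,-0.078,0],[0,0,0,-0.078,0],[0,0,0,-0.078,0],[0,0,0,-0.073,0]]]'
python3 to.py 0.570,-0.190,0.404 0.570,-0.190,0.186
```

```text
[0.63671257 0.16747801] [0.39523821 0.14276168] 95.84420891151271 [0.51597539 0.15511984]
clock: 1.85
tool_pos: [0.1694, -0.6534, 0.4047]
orientation: [-180.0, -0.0, -123.0]
force: [0.5, -0.3, 0.5]
opening: 0.053
gripper_force: 0.0
clock: 2.35
tool_pos: [0.1694, -0.6534, 0.4046]
orientation: [180.0, 0.0, -81.3]
force: [-0.1, 0.5, 0.0]
opening: 0.0132
gripper_force: 0.0
t 2.35 pos [ 0.1694 -0.6534  0.4046] rpy [180.     0.   -81.31] q [-59.  21.   1.   0. -70.  68.] open 0.0132 F [-0.1  0.5  0. ]
0.570,-0.190,0.404 tool shift (norm) [-1.988 -2.33   0.003] mm 612.5
0.570,-0.190,0.186 tool shift (norm) [ 0.   -0.    1.09] mm 218.0
```

```bash
R='';
python3 -m creep '[[[-0.083,-0.097,0,0,0],[-0.083,-0.097,0,0,0],[-0.083,-0.097,0,0,0],[-0.083,-0.097,0,0,0],[-0.083,-0.097,0,0,0],[-0.083,-0.097,0,0,0],[-0.083,-0.097,0,0,0],[-0.083,-0.097,0,0,0]]]' >/dev/null
python3 -m creep '[[[-0.083,-0.097,0,0,0],[-0.083,-0.097,0,0,0],[-0.083,-0.097,0,0,0],[-0.083,-0.097,0,0,0],[-0.083,-0.097,0,0,0],[-0.083,-0.097,0,0,0],[-0.083,-0.097,0,0,0],[-0.083,-0.097,0,0,0]]]' >/dev/null
python3 -m creep '[[[-0.083,-0.097,0,0,0],[-0.083,-0.097,0,0,0],[-0.083,-0.097,0,0,0],[-0.083,-0.097,0,0,0],[-0.083,-0.097,0,0,0],[-0.083,-0.097,0,0,0],[-0.083,-0.097,0,0,0],[-0.083,-0.097,0,0,0]]]' >/dev/null
python3 to.py 0.570,-0.190,0.25 0.570,-0.190,0.186
python3 - <<'E'
from h import *
from scipy.spatial.transform import Rotation as R
o=telemetry.get_obs(); p=snapshot('wrist'); cv2.imwrite('pics/w1.png',cv2.cvtColor(p['frame'],cv2.COLOR_RGB2BGR))
T=np.eye(4);T[:3,:3]=R.from_euler('xyz',o['orientation'],degrees=True).as_matrix();T[:3,3]=o['tool_pos']
M=np.linalg.inv(T@np.array(p['mount']))
q=dict(p,rvec=cv2.Rodrigues(M[:3,:3])[0],tvec=M[:3,3])
for n in('cap1','vial1','beaker'):
    for r in nets.masks_of(p,n):
        ys,xs=np.nonzero(r['region']); print(n,round(r['confidence'],2),xs.min(),xs.max(),ys.min(),ys.max(),at(q,(xs.mean(),ys.mean()),.012 if n=='cap1' else .05))
E
```

```text
t 4.35 pos [ 0.5731 -0.1906  0.4049] rpy [-1.7998e+02 -1.0000e-02 -8.1660e+01] q [  0.  14.  -9.   0. -67.   8.] open 0.0005 F [-0.1  0.4  0.3]
0.570,-0.190,0.25 tool shift (norm) [-0.005  0.015  0.774] mm 154.9
0.570,-0.190,0.186 tool shift (norm) [-0.    0.    0.32] mm 64.0
cap1 0.97 326 352 211 237 [ 0.46423273 -0.12668788]
cap1 0.96 300 328 110 137 [ 0.51744776 -0.23863178]
cap1 0.77 246 272 190 218 [ 0.56179168 -0.13793539]
vial1 0.73 183 223 93 129 [ 0.63170151 -0.23821225]
vial1 0.46 300 328 110 137 [ 0.52443911 -0.24194621]
```

View pics/w1.png

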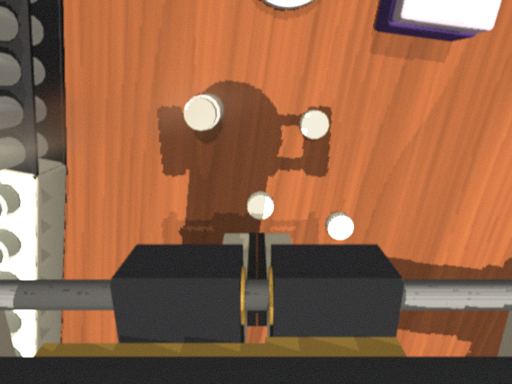

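The wrist view shows the three caps at (261,205), (340,226) and (314,124), vial1 at (203,112), and the closed fingers right behind the first cap. The positions agree with the other cameras to within 3 mm. I'll descend behind cap B.

```bash
python3 -m creep '[[[-0.005,0.015,0.13,0,0],[0,0,0.13,0,0],[0,0,0.13,0,0],[0,0,0.13,0,0],[0,0,0.13,0,0],[0,0,0.124,0,0],[0,0,0.1,0,0],[0,0,0.1,0,0]]]' >/dev/null
python3 -m creep '[[[0,0,0.06,0,0],[0,0,0.045,0,0],[0,0,0.015,0,0],[0,0,0,0,0]]]'
python3 to.py 0.534,0.050,0.186 0.509,0.225,0.186
```

```text
clock: 5.55
tool_pos: [0.569, -0.1916, 0.1855]
orientation: [180.0, 0.0, -81.7]
force: [-0.2, 0.4, 0.1]
opening: 0.0004
gripper_force: 0.0
t 5.55 pos [ 0.569  -0.1916  0.1855] rpy [179.95   0.   -81.7 ] q [  0.  26. -23.   0. -41.   8.] open 0.0004 F [-0.2  0.4  0.1]
0.534,0.050,0.186 tool shift (norm) [-1.221e+00 -1.000e-03 -2.000e-03] mm 244.1
0.509,0.225,0.186 tool shift (norm) [-0.884 -0.003  0.   ] mm 176.8
```

```bash
python3 -m creep '[[[-0.03,0,0,0,0],[-0.03,0,0,0,0],[-0.03,0,0,0,0],[-0.03,0,0,0,0],[-0.03,0,0,0,0],[-0.03,0,0,0,0],[-0.04,0,0,0,0],[-0.04,0,0,0,0]]]'
python3 -m creep '[[[-0.05,0,0,0,0],[-0.05,0,0,0,0],[-0.05,0,0,0,0],[-0.05,0,0,0,0],[-0.03,0,0,0,0],[0,0,0,0,0]]]'
cat > look.py <<'E'
import sys; from h import *
for n in('top','scene'):
    p=snapshot(n); 
    for q in('cap1','vial1','beaker'):
        for r in nets.masks_of(p,q):
            if r['confidence']<.35: continue
            ys,xs=np.nonzero(r['region']); print(n,q,round(r['confidence'],2),(int(xs.mean()),int(ys.mean())),np.round(at(p,(xs.mean(),ys.mean()),.01 if q=='cap1' else .04),3))
    if len(sys.argv)>1 and n==sys.argv[2]:
        f=p['frame'][130:290,100:420]; cv2.imwrite(sys.argv[1],cv2.cvtColor(cv2.resize(f,None,fx=2.5,fy=2.5,interpolation=cv2.INTER_CUBIC),cv2.COLOR_RGB2BGR))
E
python3 look.py pics/s2.png scene; python3 to.py
```

```text
clock: 6.22
tool_pos: [0.5616, -0.1389, 0.1859]
orientation: [-180.0, -0.0, -81.7]
force: [-0.4, -0.3, -0.1]
opening: 0.0004
gripper_force: 0.1
clock: 6.72
tool_pos: [0.555, -0.0928, 0.1859]
orientation: [-180.0, 0.0, -81.6]
force: [0.1, 0.6, 0.7]
opening: 0.0005
gripper_force: 0.0
top cap1 0.59 (265, 208) [ 0.46  -0.125]
top cap1 0.57 (306, 188) [ 0.516 -0.237]
top vial1 0.51 (305, 144) [ 0.63  -0.235]
top vial1 0.47 (219, 205) [ 0.469 -0.005]
scene cap1 0.49 (189, 211) [ 0.52  -0.238]
scene vial1 0.75 (290, 185) [ 0.48  -0.005]
scene vial1 0.73 (185, 242) [ 0.642 -0.236]
scene beaker 0.9 (293, 232) [ 0.629 -0.017]
t 7.12 pos [ 0.5551 -0.0945  0.1858] rpy [179.99   0.   -81.71] q [ 10.  24. -28.  -0. -38.  -2.] open 0.0002 F [-0.1 -0.1  0.5]
```

View pics/s2.png

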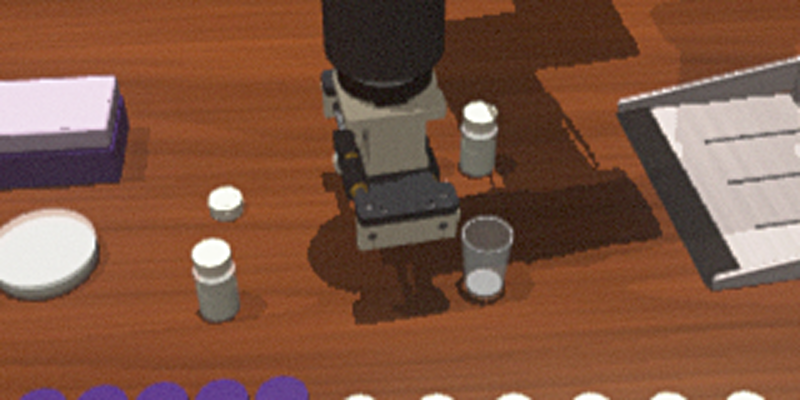

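The scene view shows the gripper around (405,200), between vial2 at (478,140) and the beaker at (487,258), both undisturbed. The cap is hidden under the body. I'll keep pushing.

```bash
python3 -m creep '[[[-0.03,0,0,0,0],[-0.05,0,0,0,0],[-0.05,0,0,0,0],[-0.05,0,0,0,0],[-0.05,0,0,0,0],[-0.05,0,0,0,0],[-0.05,0,0,0,0],[-0.05,0,0,0,0]]]' | sed -n 2p
python3 -m creep '[[[-0.05,0,0,0,0],[-0.05,0,0,0,0],[-0.05,0,0,0,0],[-0.05,0,0,0,0],[-0.05,0,0,0,0],[-0.05,0,0,0,0],[-0.05,0,0,0,0],[-0.05,0,0,0,0]]]' | sed -n 2p
python3 -m creep '[[[-0.05,0,0,0,0],[-0.05,0,0,0,0],[-0.05,0,0,0,0],[-0.05,0,0,0,0],[-0.05,0,0,0,0],[-0.04,0,0,0,0],[-0.04,0,0,0,0],[-0.02,0,0,0,0]]]'
python3 look.py pics/s3.png scene; python3 to.py 0.508,0.230,0.186
```

```text
tool_pos: [0.5439, -0.0177, 0.1859]
tool_pos: [0.5324, 0.0612, 0.1859]
clock: 9.12
tool_pos: [0.5223, 0.1305, 0.1859]
orientation: [-180.0, 0.0, -81.6]
force: [0.0, 0.4, 0.1]
opening: 0.0005
gripper_force: 0.0
top cap1 0.65 (362, 167) [ 0.572 -0.392]
top cap1 0.46 (265, 208) [ 0.462 -0.124]
top vial1 0.61 (305, 144) [ 0.63  -0.235]
top vial1 0.49 (219, 205) [ 0.467 -0.005]
top beaker 0.59 (224, 148) [ 0.622 -0.015]
scene cap1 0.67 (239, 194) [ 0.468 -0.125]
scene cap1 0.59 (190, 211) [ 0.521 -0.237]
scene vial1 0.96 (291, 185) [ 0.479 -0.004]
scene vial1 0.88 (185, 242) [ 0.642 -0.236]
scene beaker 0.73 (293, 231) [ 0.628 -0.017]
t 9.52 pos [0.5224 0.129  0.1859] rpy [180.   -0.  -81.7] q [ 35.  22. -31.  -0. -37. -26.] open 0.0006 F [-0.4 -0.1 -0.3]
0.508,0.230,0.186 tool shift (norm) [-0.51  -0.002 -0.001] mm 102.0
```

View pics/s3.png

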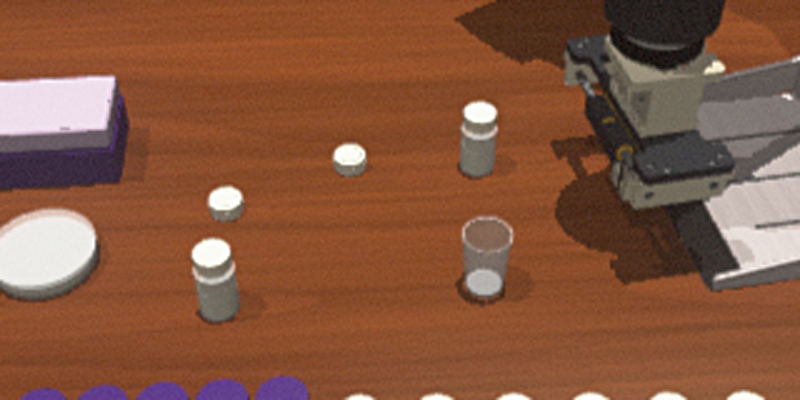

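The path behind is clear. No cap was left behind, the two remaining caps are at (226,203) and (350,158) in the crop, and the glassware hasn't moved. Next is over the lip.

```bash
python3 -m creep '[[[-0.03,0,-0.005,0,0],[-0.04,0,-0.003,0,0],[-0.04,0,0,0,0],[-0.04,0,0,0,0],[-0.04,0,0,0,0],[-0.04,0,0,0,0],[-0.04,0,0,0,0],[-0.04,0,0,0,0]]]'
python3 -m creep '[[[-0.04,0,0,0,0],[-0.04,0,0,0,0],[-0.04,0,0,0,0],[-0.04,0,0,0,0],[-0.04,0,0,0,0],[-0.02,0,0,0,0],[0.03,0,0,0,0],[0.05,0,0,0,0]]]'
python3 -m creep '[[[0.05,0,-0.1,0,0],[0,0,-0.15,0,0],[0,0,-0.15,0,0],[0,0,-0.1,0,0],[0.15,0,0,0,0],[0.15,0,0,0,0],[0.15,0,0,0,0],[0.15,0,0,0,0]]]'
python3 look.py; python3 to.py
```

```text
clock: 10.18
tool_pos: [0.5132, 0.1918, 0.1874]
orientation: [180.0, -0.0, -81.6]
force: [1.3, 0.5, -0.2]
opening: 0.0004
gripper_force: 0.0
clock: 10.85
tool_pos: [0.5093, 0.2189, 0.1874]
orientation: [-180.0, 0.0, -81.6]
force: [-0.1, 0.3, 0.1]
opening: 0.0003
gripper_force: 0.0
clock: 11.52
tool_pos: [0.5277, 0.0875, 0.2877]
orientation: [-180.0, 0.0, -81.7]
force: [0.6, 0.5, -0.4]
opening: 0.0007
gripper_force: 0.0
top cap1 0.69 (306, 187) [ 0.517 -0.237]
top cap1 0.62 (265, 208) [ 0.461 -0.124]
top vial1 0.62 (305, 144) [ 0.63  -0.236]
top vial1 0.61 (219, 205) [ 0.468 -0.004]
top beaker 0.56 (224, 148) [ 0.623 -0.016]
scene cap1 0.58 (190, 211) [ 0.52  -0.237]
scene cap1 0.51 (239, 193) [ 0.467 -0.124]
scene vial1 0.73 (185, 242) [ 0.643 -0.236]
scene vial1 0.55 (290, 186) [ 0.484 -0.005]
scene beaker 0.73 (294, 232) [ 0.629 -0.016]
t 11.92 pos [0.5281 0.0903 0.2874] rpy [180.     0.   -81.63] q [ 31.  14. -26.  -0. -50. -22.] open 0.0002 F [-0.  -0.1 -0.3]
```

```bash
python3 -m creep '[[[0,0,0,0.0686,0],[0,0,0,0.0686,0],[0.15,0,0,0,0],[0.15,0,0,0,0],[0.15,0,0,0,0],[0.15,0,0,0,0],[0.15,0,0,0,0],[0.15,0,0,0,0]]]' | sed -n 2p
python3 -m creep '[[[0.15,0,0,0,0],[0.15,0,0,0,0],[0.15,0,0,0,0],[0.15,0,0,0,0],[0.15,0,0,0,0],[0.15,0,0,0,0],[0,0,0,0,0]]]' | sed -n 2p
python3 to.py 0.515,-0.283,0.22 0.515,-0.283,0.186 0.534,-0.003,0.186 0.551,0.225,0.1875
python3 - <<'E'
from h import *
for n in('top','scene'):
    p=snapshot(n); u=proj(p,[0.505,.25,.01])[0].astype(int); print(n,u)
    f=p['frame'][max(0,u[1]-60):u[1]+60,max(0,u[0]-110):u[0]+110]; f=cv2.resize(f,(770,int(3.5*f.shape[0])) if 0 else None,fx=2.4,fy=2.4,interpolation=cv2.INTER_CUBIC)
    cv2.imwrite(f'pics/p_{n}.png',cv2.cvtColor(f,cv2.COLOR_RGB2BGR))
a,b=[cv2.imread(f'pics/p_{n}.png') for n in('top','scene')]; w=min(a.shape[1],b.shape[1]); cv2.imwrite('pics/pan1.png',np.vstack([a[:,:w],b[:,:w]]))
E
```

```text
tool_pos: [0.5154, -0.0902, 0.2875]
tool_pos: [0.503, -0.2722, 0.2871]
t 13.17 pos [ 0.503  -0.2722  0.2871] rpy [ 1.7997e+02 -4.0000e-02 -9.4090e+01] q [ -9.  17. -21.   0. -52.   5.] open 0.0007 F [ 0.7 -0.4  0.8]
0.515,-0.283,0.22 tool shift (norm) [ 0.049 -0.064  0.336] mm 69.0
0.515,-0.283,0.186 tool shift (norm) [-0.   -0.    0.17] mm 34.0
0.534,-0.003,0.186 tool shift (norm) [-1.403e+00  5.000e-03 -1.000e-03] mm 280.6
0.551,0.225,0.1875 tool shift (norm) [-1.143 -0.003 -0.008] mm 228.6
top [128 194]
scene [400 197]
```

View pics/pan1.png

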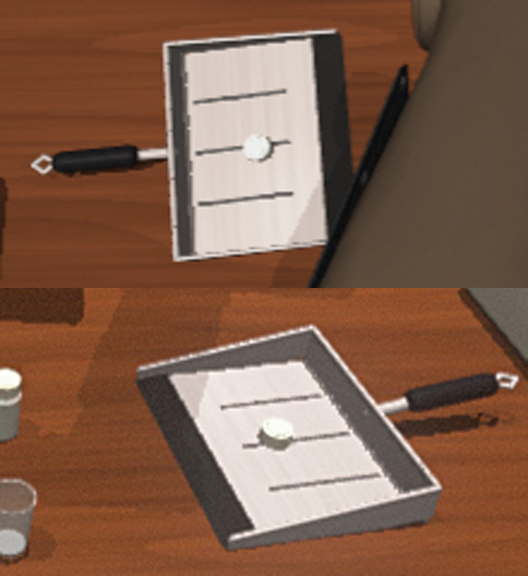

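The first cap lies flat in the middle of the pan floor, at (257,147) in the top crop, well behind the lip. Next is cap C.

```bash
python3 -m creep '[[[0.049,-0.064,0,0,0],[0,0,0.12,0,0],[0,0,0.12,0,0],[0,0,0.12,0,0],[0,0,0.08,0,0],[0,0,0.05,0,0],[0,0,0.016,0,0],[0,0,0,0,0]]]' | sed -n 2p
python3 -m creep '[[[-0.03,0,0,0,0],[-0.03,0,0,0,0],[-0.03,0,0,0,0],[-0.03,0,0,0,0],[-0.04,0,0,0,0],[-0.04,0,0,0,0],[-0.05,0,0,0,0],[-0.05,0,0,0,0]]]'
python3 look.py; python3 to.py 0.534,-0.003,0.186 0.551,0.225,0.1875
```

```text
tool_pos: [0.5153, -0.2791, 0.1858]
clock: 14.6
tool_pos: [0.5192, -0.2191, 0.1864]
orientation: [-180.0, 0.0, -94.0]
force: [0.6, -0.0, 0.5]
opening: 0.0006
gripper_force: 0.1
top cap1 0.48 (125, 195) [0.502 0.26 ]
scene cap1 0.68 (212, 211) [ 0.525 -0.186]
scene cap1 0.53 (404, 197) [0.506 0.26 ]
scene vial1 0.77 (290, 186) [ 0.483 -0.005]
scene vial1 0.72 (185, 241) [ 0.641 -0.235]
scene beaker 0.89 (293, 232) [ 0.629 -0.017]
t 15.0 pos [ 0.5192 -0.2203  0.1862] rpy [179.99   0.   -94.04] q [ -3.  24. -28.  -0. -38.  -1.] open 0.0002 F [ 0.6  0.1 -1.3]
0.534,-0.003,0.186 tool shift (norm) [-1.089e+00  3.000e-03  1.000e-03] mm 217.8
0.551,0.225,0.1875 tool shift (norm) [-1.143 -0.005 -0.007] mm 228.6
```

```bash
python3 -m creep '[[[-0.03,0,0,0,0],[-0.05,0,0,0,0],[-0.05,0,0,0,0],[-0.05,0,0,0,0],[-0.05,0,0,0,0],[-0.05,0,0,0,0],[-0.05,0,0,0,0],[-0.05,0,0,0,0]]]' | sed -n 2p
python3 -m creep '[[[-0.05,0,0,0,0],[-0.05,0,0,0,0],[-0.05,0,0,0,0],[-0.05,0,0,0,0],[-0.05,0,0,0,0],[-0.05,0,0,0,0],[-0.05,0,0,0,0],[-0.05,0,0,0,0]]]' | sed -n 2p
python3 -m creep '[[[-0.05,0,0,0,0],[-0.05,0,0,0,0],[-0.05,0,0,0,0],[-0.05,0,0,0,0],[-0.05,0,0,0,0],[-0.05,0,0,0,0],[-0.05,0,0,0,0],[-0.05,0,0,0,0]]]' | sed -n 2p
python3 -m creep '[[[-0.05,0,0,0,0],[-0.05,0,0,0,0],[-0.05,0,0,0,0],[-0.05,0,0,0,0],[-0.05,0,0,0,0],[-0.05,0,0,0,0],[-0.05,0,0,0,0],[-0.03,0,0,0,0]]]'
python3 look.py; python3 to.py 0.551,0.225,0.1875
```

```text
tool_pos: [0.5247, -0.143, 0.1863]
tool_pos: [0.5302, -0.0635, 0.1862]
tool_pos: [0.5358, 0.0164, 0.1863]
clock: 17.67
tool_pos: [0.5413, 0.0925, 0.1863]
orientation: [-180.0, 0.0, -94.0]
force: [-0.5, -0.7, -0.1]
opening: 0.0005
gripper_force: 0.0
top cap1 0.65 (125, 195) [0.503 0.259]
top cap1 0.42 (265, 208) [ 0.462 -0.124]
top vial1 0.53 (220, 205) [ 0.467 -0.005]
top vial1 0.49 (305, 144) [ 0.63  -0.235]
top beaker 0.78 (224, 148) [ 0.621 -0.016]
scene cap1 0.61 (290, 185) [0.445 0.   ]
scene cap1 0.46 (404, 197) [0.506 0.26 ]
scene vial1 0.97 (291, 186) [ 0.483 -0.005]
scene vial1 0.74 (186, 242) [ 0.642 -0.235]
scene beaker 0.63 (293, 231) [ 0.628 -0.017]
t 18.07 pos [0.541  0.0907 0.1862] rpy [179.99  -0.   -94.05] q [ 30.  23. -30.  -0. -38. -34.] open 0.0005 F [-0.7  0.1  0.1]
0.551,0.225,0.1875 tool shift (norm) [-0.673 -0.002 -0.006] mm 134.7
```

```bash
python3 -m creep '[[[-0.03,0,-0.004,0,0],[-0.04,0,-0.004,0,0],[-0.04,0,0,0,0],[-0.04,0,0,0,0],[-0.04,0,0,0,0],[-0.04,0,0,0,0],[-0.04,0,0,0,0],[-0.04,0,0,0,0]]]' | sed -n 2p
python3 -m creep '[[[-0.04,0,0,0,0],[-0.04,0,0,0,0],[-0.04,0,0,0,0],[-0.04,0,0,0,0],[-0.04,0,0,0,0],[-0.04,0,0,0,0],[-0.04,0,0,0,0],[-0.04,0,0,0,0]]]' 
python3 -m creep '[[[-0.04,0,0,0,0],[-0.02,0,0,0,0],[0,0,0,0,0],[0.05,0,0,0,0],[0.05,0,-0.1,0,0],[0,0,-0.15,0,0],[0,0,-0.15,0,0],[0,0,-0.1,0,0]]]'
python3 -m creep '[[[0.15,0,0,0,0],[0.15,0,0,0,0],[0.15,0,0,0,0],[0.15,0,0,0,0],[0.15,0,0,0,0],[0.15,0,0,0,0],[0.15,0,0,0,0],[0.1,0,0,0,0]]]' | sed -n 2p
python3 look.py pics/s4.png scene; python3 to.py
```

```text
tool_pos: [0.5454, 0.154, 0.1878]
clock: 19.4
tool_pos: [0.5499, 0.2176, 0.1878]
orientation: [180.0, -0.0, -94.0]
force: [0.8, -1.1, -0.6]
opening: 0.0006
gripper_force: 0.0
clock: 20.07
tool_pos: [0.5496, 0.2078, 0.2905]
orientation: [-179.9, 0.1, -94.0]
force: [0.3, 0.9, -0.1]
opening: 0.0004
gripper_force: 0.0
tool_pos: [0.532, -0.0236, 0.2878]
top vial1 0.44 (305, 144) [ 0.629 -0.235]
scene cap1 0.57 (404, 197) [0.506 0.26 ]
scene cap1 0.56 (409, 212) [0.555 0.254]
scene vial1 0.82 (291, 189) [ 0.495 -0.006]
scene vial1 0.67 (185, 242) [ 0.643 -0.235]
scene beaker 0.66 (293, 232) [ 0.629 -0.017]
t 21.13 pos [ 0.5333 -0.02    0.2879] rpy [-1.7999e+02  1.0000e-02 -9.3970e+01] q [ 19.  14. -26.  -0. -50. -23.] open 0.0005 F [ 0.7 -0.2 -0.1]
```

View pics/s4.png

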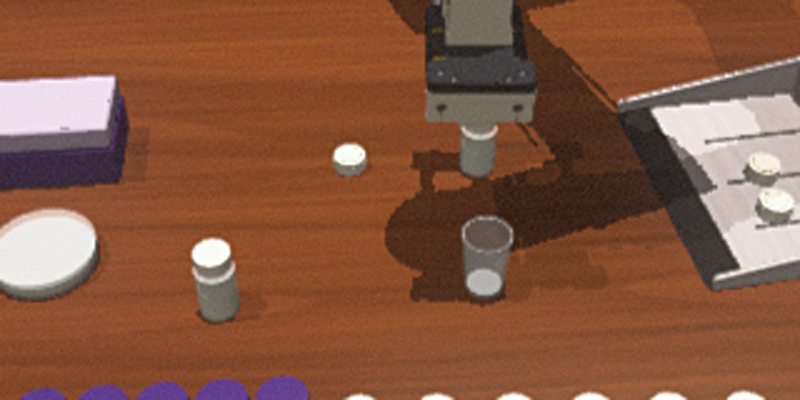

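Two caps are in the pan, at (763,167) and (775,205) in the crop. The last one is at (350,158), and the glassware is untouched. Now I'll push the last cap diagonally past vial2.

```bash
python3 -m creep '[[[0.1,0,0,0,0],[0.1,0,0,0,0],[0.1,0,0,0,0],[0,0,0,0.0778,0],[0,0,0,0.0778,0],[0,0,0,0.0778,0],[0,0,0,0.0778,0],[0,0,0,0,0]]]' | sed -n 2p
python3 to.py 0.440,-0.163,0.288 0.440,-0.163,0.186
```

```text
tool_pos: [0.5292, -0.0797, 0.2877]
t 21.8 pos [ 0.5292 -0.0797  0.2877] rpy [ 179.99   -0.   -122.29] q [ 12.  14. -26.  -0. -50. -45.] open 0.0002 F [ 0.8  0.  -0.1]
0.440,-0.163,0.288 tool shift (norm) [ 0.59   0.154 -0.001] mm 122.0
0.440,-0.163,0.186 tool shift (norm) [-0.   -0.    0.51] mm 102.0
```

```bash
python3 -m creep '[[[0.12,0.031,0,0,0],[0.12,0.031,0,0,0],[0.12,0.031,0,0,0],[0.12,0.031,0,0,0],[0.11,0.03,0,0,0],[0,0,0.12,0,0],[0,0,0.12,0,0],[0,0,0.05,0,0]]]' | sed -n 2p
python3 to.py 0.440,-0.163,0.186
```

```text
tool_pos: [0.4394, -0.164, 0.228]
t 22.47 pos [ 0.4394 -0.164   0.228 ] rpy [ 1.7991e+02 -3.0000e-02 -1.2177e+02] q [  4.  13. -38.  -0. -40. -35.] open 0.0004 F [ 0.2 -0.4  0.8]
0.440,-0.163,0.186 tool shift (norm) [-0.006 -0.     0.21 ] mm 42.0
```

```bash
python3 -m creep '[[[0,0,0.1,0,0],[0,0,0.08,0,0],[0,0,0.028,0,0],[0,0,0,0,0],[-0.03,0,0,0,0],[-0.03,0,0,0,0],[-0.03,0,0,0,0],[-0.03,0,0,0,0]]]' | sed -n 2p
python3 -m creep '[[[-0.04,0,0,0,0],[-0.04,0,0,0,0],[-0.04,0,0,0,0],[-0.04,0,0,0,0],[-0.04,0,0,0,0],[-0.04,0,0,0,0],[-0.04,0,0,0,0],[-0.04,0,0,0,0]]]'
python3 look.py; python3 to.py 0.513,-0.044,0.186
```

```text
tool_pos: [0.4539, -0.1431, 0.1891]
clock: 23.8
tool_pos: [0.4874, -0.0888, 0.1883]
orientation: [180.0, -0.0, -122.0]
force: [0.2, -0.5, 1.5]
opening: 0.0004
gripper_force: 0.6
top cap1 0.49 (109, 168) [0.577 0.307]
top beaker 0.4 (220, 144) [ 0.634 -0.004]
scene cap1 0.55 (409, 212) [0.555 0.255]
scene cap1 0.49 (404, 197) [0.506 0.26 ]
scene cap1 0.44 (265, 203) [ 0.507 -0.066]
scene vial1 0.96 (291, 185) [ 0.481 -0.004]
scene vial1 0.64 (185, 242) [ 0.643 -0.236]
scene beaker 0.63 (293, 231) [ 0.628 -0.017]
t 24.2 pos [ 0.4868 -0.0898  0.1882] rpy [ 1.7999e+02 -1.0000e-02 -1.2205e+02] q [ 12.  19. -37.  -0. -35. -44.] open 0.0005 F [ 1.2  0.4 -0. ]
0.513,-0.044,0.186 tool shift (norm) [-0.264  0.01   0.011] mm 52.8
```

```bash
python3 -m creep '[[[-0.03,0,0.005,0,0],[-0.04,0,0.003,0,0],[-0.04,0,0,0,0],[-0.04,0,0,0,0],[-0.04,0,0,0,0],[-0.03,0,0,0,0],[-0.02,0,0,0,0],[-0.02,0,0,0,0]]]' | sed -n 2p
python3 -m creep '[[[0.06,0,0,0,0],[0.1,0,0,0,0],[0.1,0,0,0,0],[0.1,0,0,0,0],[0.05,0,0,0,0],[0,0,0,-0.0708,0],[0,0,0,-0.0708,0],[0,0,0,-0.0708,0]]]' | sed -n 2p
python3 -m creep '[[[0,0,0,-0.0708,0],[0,0,0,-0.0708,0],[0,0,0,-0.0708,0],[0,0,0,-0.0708,0],[0,0,0,0,0]]]' | sed -n 2p
python3 look.py pics/s5.png scene; python3 to.py
```

```text
tool_pos: [0.5148, -0.0448, 0.1866]
tool_pos: [0.4708, -0.1155, 0.1868]
tool_pos: [0.471, -0.1151, 0.1867]
top vial1 0.57 (305, 144) [ 0.63  -0.235]
top beaker 0.57 (224, 148) [ 0.623 -0.016]
scene cap1 0.53 (284, 210) [ 0.533 -0.023]
scene cap1 0.45 (404, 197) [0.506 0.26 ]
scene cap1 0.44 (120, 183) [ 0.408 -0.413]
scene vial1 0.75 (185, 242) [ 0.643 -0.235]
scene vial1 0.73 (291, 186) [ 0.482 -0.004]
scene beaker 0.89 (294, 232) [ 0.628 -0.016]
t 26.35 pos [ 0.4711 -0.115   0.1867] rpy [-180.      0.    -77.49] q [ 10.  18. -38.  -0. -34.   3.] open 0.0006 F [0.  0.1 0.1]
```

View pics/s5.png

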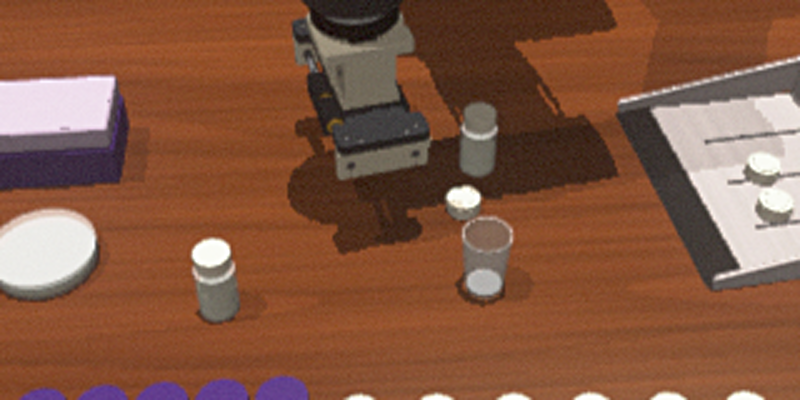

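The cap now stands at (463,202) in the crop, between vial2 (478,140) and the beaker (486,258) and clear of both. The fingers are free behind it.

```bash
python3 to.py 0.541,-0.068,0.186 0.474,0.232,0.1875
```

```text
t 26.35 pos [ 0.4711 -0.115   0.1867] rpy [-180.      0.    -77.49] q [ 10.  18. -38.  -0. -34.   3.] open 0.0006 F [0.  0.1 0.1]
0.541,-0.068,0.186 tool shift (norm) [-0.153 -0.392  0.003] mm 84.2
0.474,0.232,0.1875 tool shift (norm) [-1.537  0.002 -0.007] mm 307.4
```

```bash
python3 -m creep '[[[0,-0.1,0,0,0],[0,-0.1,0,0,0],[0,-0.1,0,0,0],[0,-0.092,0,0,0],[-0.06,0,0,0,0],[-0.06,0,0,0,0],[-0.033,0,0.003,0,0],[0,0,0,0,0]]]' | sed -n 2p
python3 -m creep '[[[-0.02,0,0,0,0],[-0.03,0,0,0,0],[-0.03,0,0,0,0],[-0.03,0,0,0,0],[-0.04,0,0,0,0],[-0.04,0,0,0,0],[-0.04,0,0,0,0],[-0.04,0,0,0,0]]]' | sed -n 2p
python3 look.py; python3 to.py  0.474,0.232,0.1875
```

```text
tool_pos: [0.5399, -0.0669, 0.1859]
tool_pos: [0.529, -0.0145, 0.1861]
top vial1 0.63 (305, 144) [ 0.63  -0.235]
top vial1 0.62 (221, 201) [ 0.477 -0.01 ]
scene cap1 0.66 (404, 197) [0.506 0.26 ]
scene cap1 0.47 (409, 211) [0.554 0.257]
scene vial1 0.97 (185, 242) [ 0.642 -0.236]
scene beaker 0.92 (293, 232) [ 0.629 -0.017]
t 28.08 pos [ 0.5292 -0.0156  0.186 ] rpy [179.99  -0.   -77.44] q [ 20.  21. -32.   0. -36.  -7.] open 0.0001 F [0.6 0.4 0.4]
0.474,0.232,0.1875 tool shift (norm) [-1.268  0.    -0.008] mm 253.7
```

```bash
python3 -m creep '[[[-0.03,0,0,0,0],[-0.05,0,0,0,0],[-0.05,0,0,0,0],[-0.05,0,0,0,0],[-0.05,0,0,0,0],[-0.05,0,0,0,0],[-0.05,0,0,0,0],[-0.05,0,0,0,0]]]' | sed -n 2p
python3 -m creep '[[[-0.05,0,0,0,0],[-0.05,0,0,0,0],[-0.05,0,0,0,0],[-0.05,0,0,0,0],[-0.04,0,0,0,0],[-0.04,0,0,0,0],[-0.03,0,0,0,0],[0,0,0,0,0]]]' | sed -n 2p
python3 look.py pics/s6.png scene; python3 to.py  0.474,0.232,0.1875
```

```text
tool_pos: [0.5124, 0.0601, 0.1861]
tool_pos: [0.499, 0.1204, 0.1861]
top vial1 0.6 (305, 144) [ 0.63  -0.235]
top vial1 0.51 (220, 205) [ 0.467 -0.005]
top beaker 0.78 (223, 148) [ 0.622 -0.014]
scene cap1 0.58 (404, 197) [0.505 0.26 ]
scene cap1 0.42 (409, 212) [0.556 0.255]
scene vial1 0.84 (290, 185) [ 0.481 -0.006]
scene vial1 0.73 (185, 242) [ 0.642 -0.236]
scene beaker 0.78 (293, 232) [ 0.629 -0.017]
scene beaker 0.68 (291, 186) [ 0.483 -0.005]
t 29.82 pos [0.4992 0.119  0.186 ] rpy [180.    -0.   -77.45] q [ 35.  20. -34.  -0. -35. -23.] open 0.0005 F [0.1 0.2 1.2]
0.474,0.232,0.1875 tool shift (norm) [-0.579  0.    -0.007] mm 115.7
```

View pics/s6.png

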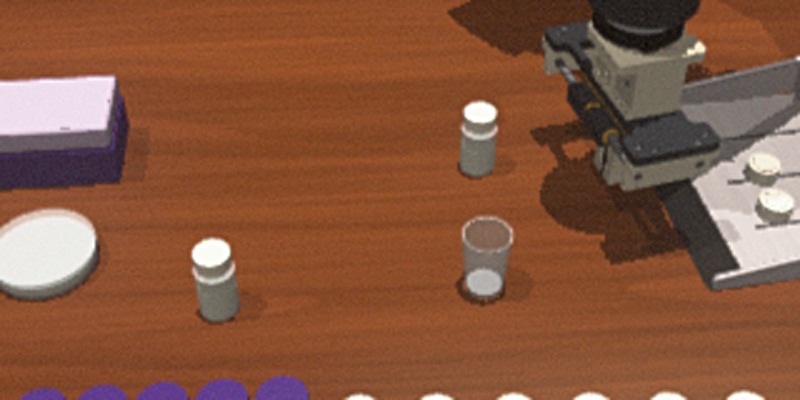

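The bench behind the fingers is clear, with the two caps still in the pan at (763,167) and (775,205) in the crop. I'll take the last cap over the lip and stop just short of them.

```bash
python3 -m creep '[[[-0.03,0,-0.004,0,0],[-0.04,0,-0.004,0,0],[-0.04,0,0,0,0],[-0.04,0,0,0,0],[-0.04,0,0,0,0],[-0.04,0,0,0,0],[-0.04,0,0,0,0],[-0.04,0,0,0,0]]]' | sed -n 2p
python3 -m creep '[[[-0.04,0,0,0,0],[-0.04,0,0,0,0],[-0.04,0,0,0,0],[-0.04,0,0,0,0],[-0.03,0,0,0,0],[-0.02,0,0,0,0],[0,0,0,0,0],[0.05,0,0,0,0]]]'
python3 -m creep '[[[0.05,0,-0.1,0,0],[0,0,-0.15,0,0],[0,0,-0.15,0,0],[0,0,-0.1,0,0],[0.15,0,0,0,0],[0.15,0,0,0,0],[0.15,0,0,0,0],[0.15,0,0,0,0]]]' | sed -n 2p
python3 -m creep '[[[0.15,0,0,0,0],[0.15,0,0,0,0],[0.15,0,0,0,0],[0.15,0,0,0,0],[0.15,0,0,0,0],[0.1,0,0,0,0],[0,0,0,0,0]]]' | sed -n 2p
python3 look.py; python3 to.py
python3 - <<'E'
from h import *
p=snapshot('scene'); f=p['frame'][130:290,180:500]; cv2.imwrite('pics/s7.png',cv2.cvtColor(cv2.resize(f,None,fx=2.5,fy=2.5,interpolation=cv2.INTER_CUBIC),cv2.COLOR_RGB2BGR))
E
```

```text
tool_pos: [0.4854, 0.1809, 0.1877]
clock: 31.15
tool_pos: [0.4787, 0.2121, 0.1877]
orientation: [-180.0, 0.0, -77.3]
force: [-0.1, 0.4, 0.4]
opening: 0.0005
gripper_force: 0.0
tool_pos: [0.5067, 0.0822, 0.2879]
tool_pos: [0.5439, -0.0855, 0.2873]
top vial1 0.63 (220, 205) [ 0.467 -0.005]
top vial1 0.56 (305, 144) [ 0.629 -0.235]
scene cap1 0.68 (409, 212) [0.555 0.255]
scene cap1 0.67 (404, 197) [0.506 0.26 ]
scene vial1 0.89 (185, 241) [ 0.642 -0.236]
scene vial1 0.84 (291, 187) [ 0.489 -0.005]
scene beaker 0.59 (293, 232) [ 0.628 -0.017]
scene beaker 0.4 (409, 212) [0.587 0.238]
t 32.8 pos [ 0.5439 -0.081   0.2878] rpy [-179.99    0.    -77.35] q [ 12.  15. -24.  -0. -51.   1.] open 0.0006 F [-0.5  0.1  0.3]
```

View pics/s7.png

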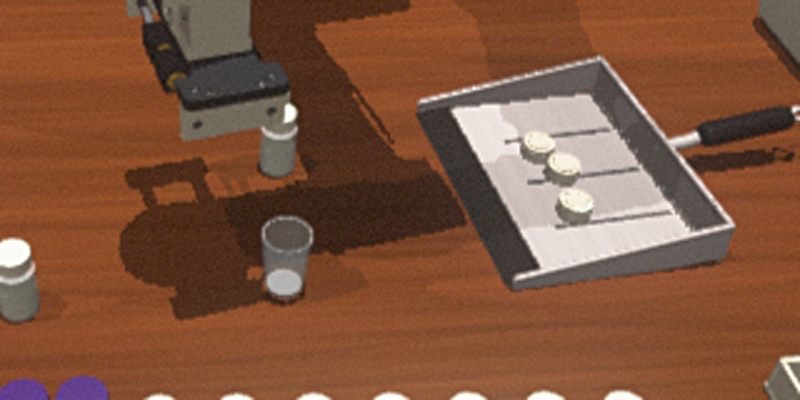

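All three caps lie flat on the pan floor, at (538,145), (563,167) and (574,204), well behind the lip. Both vials and the beaker stand where they were, and the arm is clear.

```bash
python3 -c "
from plant import workorder; print(workorder.close_job())"
```

```text
the job is handed in; nothing more can be done
None
```

All three caps are in the dustpan, flat on its floor well behind the lip, the vials and beaker show no movement in the camera images, and the job was handed in at about 33 s (no verdict was returned).

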